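# Stir the cedar balls

## Task

Take the wooden massage stick that stands on the yoga block, put its foot down close to the floor of the wide steel bowl and stir the cedar balls with two full anticlockwise turns (seen from above), circling about midway between the bowl's centre and its wall, so that most of the balls end up in new places. Spill no ball and leave the bowl standing about where it is. Then stand the stick upright on the yoga block again and let go.

Things in the scene. Friction and masses are not known exactly. Their poses are not given: they have to be found in the camera images.
- bowl: Open round brushed-steel bowl with nearly upright walls and a flat floor, the wide one that holds the wooden balls (a narrow steel cup elsewhere is not it). Outside diameter 176 mm at the foot and 184 mm at the rim, 65 mm high, wall 4 mm, floor 5 mm thick, 0.9 kg, loose on the cabinet top. Origin: centre of its underside; z up; being round, its yaw is arbitrary.
- stick: Turned wooden massage stick standing upright on the yoga block: plain round shaft of 18 mm diameter on a flat round foot of 30 mm diameter and 25 mm height; 190 mm tall in all, 80 g, loose. It is the only tall wooden stick (a shorter, dark steel pin on a disc is not it). Origin: centre of the foot's underside; z along the shaft, up. Grip the shaft from above near 145 mm over the foot's underside, which leaves 45 mm of shaft above the grasp.
- block: Wooden yoga block lying flat, 228 mm (its x) by 120 mm (its y) by 75 mm high, fixed. The stick stands on its flat top. Origin: centre of its underside, so its top lies 75 mm above; z up.
- ball1_center (a point): Centre of ball 1 of five equal cedar-wood balls, 30 mm diameter, 12 g, lying loose and one layer deep on the bowl's floor; they roll aside when pushed.
- ball2_center (a point): Centre of ball 2 of five equal cedar-wood balls, 30 mm diameter, 12 g, lying loose and one layer deep on the bowl's floor; they roll aside when pushed.
- ball3_center (a point): Centre of ball 3 of five equal cedar-wood balls, 30 mm diameter, 12 g, lying loose and one layer deep on the bowl's floor; they roll aside when pushed.
- ball4_center (a point): Centre of ball 4 of five equal cedar-wood balls, 30 mm diameter, 12 g, lying loose and one layer deep on the bowl's floor; they roll aside when pushed.
- ball5_center (a point): Centre of ball 5 of five equal cedar-wood balls, 30 mm diameter, 12 g, lying loose and one layer deep on the bowl's floor; they roll aside when pushed.
Mind the look-alikes: they are no part of the job. Leave any blue look-alike of the part that bears ball2_center alone.

How it is judged:
On the way, in this order (a step that is already met when the one before it is completed fails the run):
1. the stick's foot is down among the balls (underside under 25 mm above the bowl's underside) and passes the bowl's +x side, over 18 mm from its centre (x of stick in the frame of bowl above 0.018 m and horizontal distance between stick and bowl below 0.085 m and y of stick in the frame of bowl between -0.02 and 0.02 m and z of stick in the frame of bowl below 0.025 m).
2. the stick's foot is down among the balls (underside under 25 mm above the bowl's underside) and passes the bowl's +y side, over 18 mm from its centre (y of stick in the frame of bowl above 0.018 m and horizontal distance between stick and bowl below 0.085 m and x of stick in the frame of bowl between -0.02 and 0.02 m and z of stick in the frame of bowl below 0.025 m).
3. the stick's foot is down among the balls (underside under 25 mm above the bowl's underside) and passes the bowl's -x side, over 18 mm from its centre (x of stick in the frame of bowl below -0.018 m and horizontal distance between stick and bowl below 0.085 m and y of stick in the frame of bowl between -0.02 and 0.02 m and z of stick in the frame of bowl below 0.025 m).
4. the stick's foot is down among the balls (underside under 25 mm above the bowl's underside) and passes the bowl's -y side, over 18 mm from its centre (y of stick in the frame of bowl below -0.018 m and horizontal distance between stick and bowl below 0.085 m and x of stick in the frame of bowl between -0.02 and 0.02 m and z of stick in the frame of bowl below 0.025 m).
5. the stick's foot is down among the balls (underside under 25 mm above the bowl's underside) and passes the bowl's +x (lap closed) side, over 18 mm from its centre (all of step 1).
At the end, for the whole second after the job is handed in: At least three balls lie over 20 mm from where they began; all five in the bowl; the bowl upright and within 40 mm of its start; the stick released, at rest and upright (7 degrees) on top of the yoga block, its underside 68 to 82 mm above the block's underside ((distance of each of ball1_center, ball2_center, ball3_center from where it was at the start of the episode above 0.02 m or distance of each of ball1_center, ball2_center, ball4_center from where it was at the start of the episode above 0.02 m or distance of each of ball1_center, ball2_center, ball5_center from where it was at the start of the episode above 0.02 m or distance of each of ball1_center, ball3_center, ball4_center from where it was at the start of the episode above 0.02 m or distance of each of ball1_center, ball3_center, ball5_center from where it was at the start of the episode above 0.02 m or distance of each of ball1_center, ball4_center, ball5_center from where it was at the start of the episode above 0.02 m or distance of each of ball2_center, ball3_center, ball4_center from where it was at the start of the episode above 0.02 m or distance of each of ball2_center, ball3_center, ball5_center from where it was at the start of the episode above 0.02 m or distance of each of ball2_center, ball4_center, ball5_center from where it was at the start of the episode above 0.02 m or distance of each of ball3_center, ball4_center, ball5_center from where it was at the start of the episode above 0.02 m) and horizontal distance between each of ball1_center, ball2_center, ball3_center, ball4_center, ball5_center and bowl below 0.088 m and z of each of ball1_center, ball2_center, ball3_center, ball4_center, ball5_center in the frame of bowl below 0.065 m and distance of bowl from where it was at the start of the episode below 0.04 m and angle between bowl's own z axis and vertical below 0.1 rad and angle between stick's own z axis and vertical below 0.12 rad and z of stick in the frame of block between 0.068 and 0.082 m and horizontal distance between stick and block below 0.13 m and linear speed of stick below 0.03 m/s); the robot touches nothing.
It fails at once if a ball leaves the bowl (horizontal distance between any of ball1_center, ball2_center, ball3_center, ball4_center, ball5_center and bowl above 0.11 m).
It fails at once if the bowl is tipped by more than 20 degrees (angle between bowl's own z axis and vertical above 0.35 rad).
It also fails if it takes over 64 s, if anything falls off the work surface, if the arm or the gripper's body presses on something with over 40 N, if the wrist force passes 120 N, or if a joint passes its speed limit or range.

## Robot

A 6-joint arm with a two-finger parallel gripper is mounted at the origin on the work surface. World frame = base frame: x ahead of the robot, y to its left, z up, the work surface at z = 0. Lengths are in m, angles in rad, forces in N, time in s.
With the tool pointing down it reaches from about 0.325 to 0.9 m from the base axis. Payload 6.1 kg.
Tool frame: the origin (TCP) lies at the very end of the fingers, on their centre line; the grasp point (between the pads) lies arm.pinch_z behind it (arm.pinch_z is the distance from the TCP to the grasp point, in m); z points along the fingers, y is the direction in which the jaws open and shut (so a half turn about z gives the same grasp; the last joint's range is limited). The gripper opens to 85 mm and grips with 20 to 120 N. Pads are 22 mm wide; open, the fingers measure 114 mm over their backs; the gripper's body (76 mm by 85 mm) begins 54 mm behind the grasp point. The pads swing forward as they close: fully open they stand 13 mm farther back than shut.
Start: joints at [-1.34, 0.22, 1.526, -0, 1.395, -0.126], TCP at [0.218, -0.586, 0.209] pointing down, gripper open.
Joint ranges: [-2.98, 2.98], [-0.91, 2.08], [0.09, 2.57], [-1.24, 4.39], [0.2, 2.65], [-2.68, 2.68]. Speed limits (rad/s): [2.57, 2.57, 3.01, 3.14, 3.14, 3.14].

## Interface

Orientations are given as a 3x3 rotation matrix whose columns are the frame's x, y, z axes.
In Python, from station import arm gives the robot as it stands.
- The arm moves only by the tool carry_out, never from a script. Its argument "commands" is text: rows parted by semicolons, each of 5 numbers parted by spaces: the closure, from 0 (fully open) to 1 (shut), then the shift along the tool's x, y, z in m, then the turn about the tool's z in degrees. In form: claw x y z spin; .... A call has 1 to 20 rows; each row is the pose to reach, as a shift and turn from the pose commanded when the call began, along the tool's axes at that moment; what a row does not reach only later rows make up. A row lasts 1/12 s, in which the tool goes at most 41.7 mm and 7.16 degrees, less where a joint would pass 70% of its speed; a pose out of reach is approached as far as the arm can. A call with a gripper value outside its range is refused whole. The fingers move at their own pace and stop on an object; "newtons" is the grip in N (left out, the last holds). Time passes only in rows, so rows that repeat a pose let the fingers close. It gives the time, the measured TCP pose, the force and the opening at its end, in the units of the state.
- arm.get_state(): the state, without advancing time (a new reading comes with each control period).
- arm.capture(name): name is "side" or "top"; returns the picture (384x512x3 uint8, red, green, blue); there is no depth.
- arm.get_calibration(name): a dict with "vfov" (degrees; the focal length in pixels is half the picture's height over the tangent of half this angle, whatever the lens; pixels are square), "cx", "cy" (the principal point, pixels), "R" (3x3) and "t" (3): a world point X has camera coordinates R X + t. Camera axes: x right, y down, z forward; pixel columns grow to the right and rows downward; lengths in m; the calibration is good to about 2 mm. A picture is of the moment at which its call begins. get_calibration takes no time and is no camera call.
- arm.close_job(): hands the job in, once; it reports no verdict.
The state is a dict: "time_s": time; "joint_pos": joint angles; "qd": joint speeds; "tau": joint torques, N m; "ee_pos": TCP position; "ee_rot": TCP orientation; "ft_force": force on the tool from outside, world axes, zero at the start; "wrist_torque": the same for the moment, N m; "grip_width": finger opening in m.
Only numpy, scipy, OpenCV 4.12 (cv2) and the standard library are available. Lean on these libraries where they do the work, as an engineer would, in place of code of your own. Each camera call takes 0.05 s, during which the arm holds its last target.

## Working session

There is one attempt and no reset: what is moved stays moved. The work goes in short steps, Python scripts to look and compute and a tool call to move; the robot and the scene stay as the last step left them, time stands still between calls to the robot, and variables do not carry over. Pictures are saved under pics/ and viewed, and the job is handed in when it is done.

Besides the shell and the picture viewer there is one more tool, called after "Call:" by a JSON object that holds its "op" and its "data", one argument or row to a line. carry_out: Moves the arm, as the interface text tells. Its arguments: {"type":"object","properties":{"commands":{"type":"string"},"newtons":{"type":"number"}},"required":["commands"]}

```bash
ls; mkdir -p pics
python3 - <<'E'
from station import arm
import cv2
for n in ("side","top"):
    im=arm.capture(n); cv2.imwrite(f"pics/{n}0.png",cv2.cvtColor(im,cv2.COLOR_RGB2BGR))
    print(n,arm.get_calibration(n))
print(arm.get_state(),arm.pinch_z)
E
```

```text
pics
side {'vfov': 48.34879049667194, 'cx': 263.58374543746163, 'cy': 188.66027960463327, 'R': array([[-0.98880442, -0.14864704, -0.01303384],
       [-0.10661565,  0.76491121, -0.63525109],
       [ 0.10439793, -0.62674947, -0.77219568]]), 't': array([0.52505274, 0.06819683, 0.80536071])}
top {'vfov': 49.97855640101621, 'cx': 257.16861702665574, 'cy': 184.79777436982215, 'R': array([[-0.01005902, -0.99971554, -0.02162532],
       [-0.99897684,  0.01100048, -0.04386644],
       [ 0.04409185,  0.02116194, -0.99880332]]), 't': array([0.03212529, 0.51644576, 0.88224946])}
{'time_s': 0.1, 'joint_pos': array([-1.34009804e+00,  2.21155144e-01,  1.52751395e+00,  1.34857025e-05,
        1.39474483e+00, -1.26138458e-01]), 'qd': array([ 0.00135219, -0.00222683, -0.00338776, -0.00102034, -0.00050645,
       -0.00082494]), 'tau': array([ 2.74860722e-03, -4.98238599e+01, -3.90546906e+01, -4.70563441e-05,
        5.59886335e-03, -9.40949292e-07]), 'ee_pos': array([ 0.21815868, -0.58504248,  0.20849469]), 'ee_rot': array([[ 9.37007349e-01,  3.49309411e-01, -4.03521135e-04],
       [ 3.49309560e-01, -9.37005697e-01,  1.77605421e-03],
       [ 2.42290849e-04, -1.80512964e-03, -9.99998341e-01]]), 'ft_force': array([-0.73270897,  0.06738906, -0.15631742]), 'wrist_torque': array([ 0.04372844, -0.03849471, -0.0034146 ]), 'grip_width': 0.08562816971524706} 0.0187
```

View pics/side0.png

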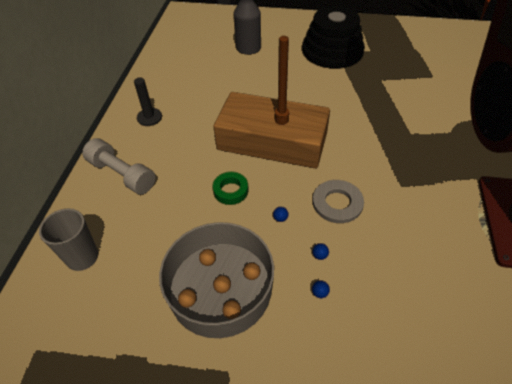

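View pics/top0.png

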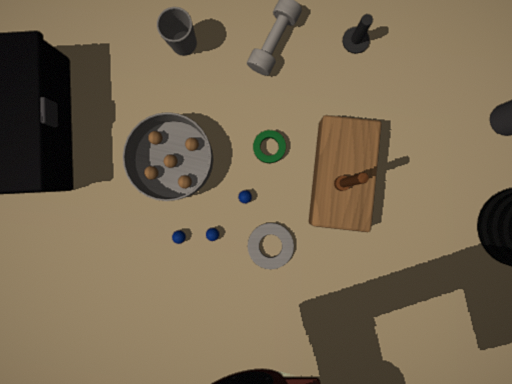

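```bash
cat > h.py <<'E'
import numpy as np, cv2
from station import arm
C={n:arm.get_calibration(n) for n in("side","top")}
def f(n): return 192/np.tan(np.radians(C[n]["vfov"]/2))
def ray(n,p):
    c=C[n]; d=np.array([(p[0]-c["cx"])/f(n),(p[1]-c["cy"])/f(n),1.]); R=np.array(c["R"])
    o=-R.T@c["t"]; d=R.T@d; return o,d/np.linalg.norm(d)
def plane(n,p,z):
    o,d=ray(n,p); return o+d*(z-o[2])/d[2]
def proj(n,X):
    c=C[n]; v=np.array(c["R"])@np.asarray(X)+c["t"]; return np.array([c["cx"],c["cy"]])+f(n)*v[:2]/v[2]
def tri(ps,pt):
    A=[];b=[]
    o1,d1=ray("side",ps);o2,d2=ray("top",pt)
    s=np.linalg.lstsq(np.c_[d1,-d2],o2-o1,rcond=None)[0]
    a,b=o1+s[0]*d1,o2+s[1]*d2
    return (a+b)/2,np.linalg.norm(a-b)
E
python3 - <<'E'
import cv2
s=cv2.imread("pics/side0.png");t=cv2.imread("pics/top0.png")
def crop(im,x,y,w,h,k,n): cv2.imwrite(n,cv2.resize(im[y:y+h,x:x+w],None,fx=k,fy=k,interpolation=cv2.INTER_NEAREST))
a=cv2.resize(s[25:165,205:345],None,fx=4,fy=4,interpolation=0); b=cv2.resize(t[105:245,300:420],None,fx=4,fy=4,interpolation=0)
cv2.imwrite("pics/a.png",a);cv2.imwrite("pics/b.png",b)
crop(t,115,105,110,110,5,"pics/c.png"); crop(s,150,215,135,125,4,"pics/d.png")
E
```

```text
(no output)
```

View pics/a.png

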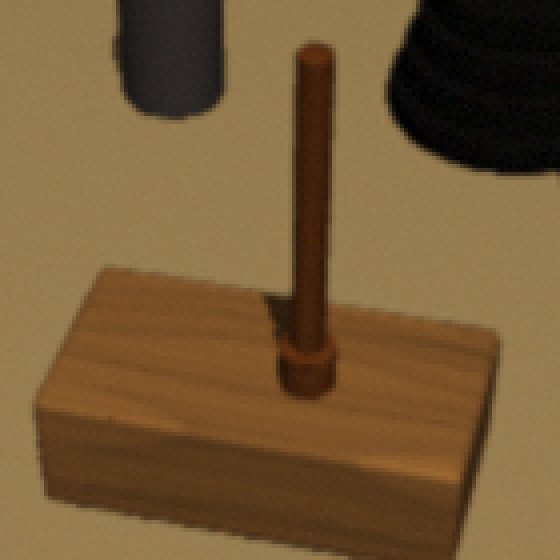

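View pics/b.png

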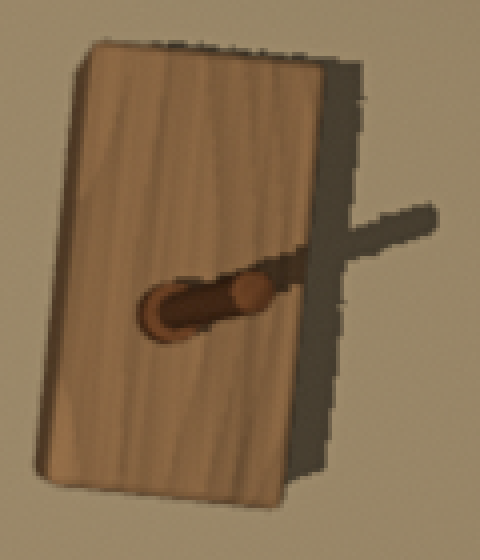

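View pics/c.png

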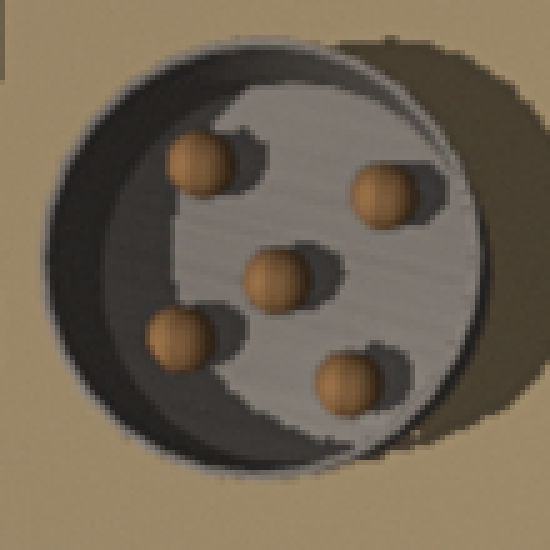

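View pics/d.png

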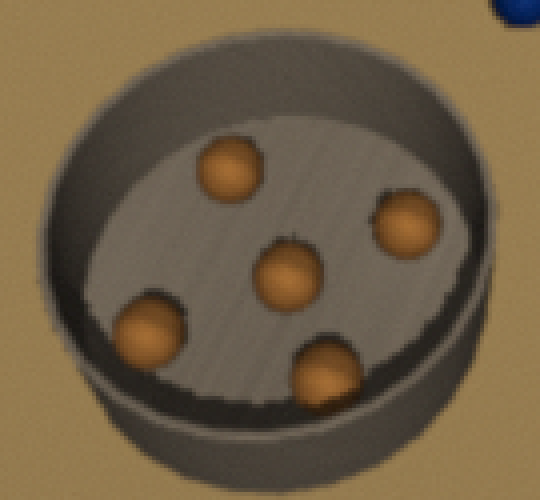

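Run:
```python
from h import *
cr=lambda x,y,k,ox,oy:((x+.5)/k-.5+ox,(y+.5)/k-.5+oy)
S=lambda x,y:cr(x,y,4,205,25); T=lambda x,y:cr(x,y,4,300,105)
print("stick top",tri(S(316,52),T(251,291)))
print("foot top",tri(S(307,351),T(169,310)))
print("foot under on z.075",plane("side",S(307,384),.075), "from top foottop z.1",plane("top",T(169,310),.1))
for nm,a,b in (("c1",(106,268),(95,43)),("c2",(498,334),(326,64)) ,("c3",(38,408),(42,480)) ,("c4",(460,482),(280,507))):
    pass
# block corners: side TL(106,268) TR(498,334) BR(460,482) BL(38,406); top image (95,43)(324,64)(280,507)(44,482)
for p in ((106,268),(498,334),(460,482),(38,406)): print("S",plane("side",S(*p),.075).round(4))
for p in ((95,43),(324,64),(280,507),(44,482)): print("T",plane("top",T(*p),.075).round(4))
print("heights", [ (tri(S(*a),T(*b))[0].round(4),round(tri(S(*a),T(*b))[1],4)) for a,b in (((106,268),(324,64)),((498,334),(280,507)),((460,482),(44,482)),((38,406),(95,43)))])
# balls
B={}
for n,(x,y,w,h) in (("top",(115,105,110,110)),("side",(150,215,135,125))):
    im=cv2.imread(f"pics/{n}0.png"); hsv=cv2.cvtColor(im,cv2.COLOR_BGR2HSV)
    m=((hsv[...,1]>130)&(hsv[...,2]>50)&(hsv[...,0]<22)).astype(np.uint8)*255
    k=np.zeros_like(m); 
    c=((170,157),(218,275))[n=="side"]
    cv2.circle(k,c,42 if n=="top" else 50,255,-1); m&=k
    m=cv2.morphologyEx(m,cv2.MORPH_OPEN,np.ones((3,3)))
    nn,l,st,ce=cv2.connectedComponentsWithStats(m)
    B[n]=[ce[i] for i in range(1,nn) if st[i,4]>40]
    print(n,[(ce[i].round(1),st[i,2:5]) for i in range(1,nn)])
for p in B["top"]:
    best=min(((tri(q,p)[1],tri(q,p)[0]) for q in B["side"]),key=lambda v:v[0]+abs(v[1][2]-.02)); print(best, plane("top",p,.02).round(4))
# rim: top & side ellipses from crop points
rt=[(43,260),(484,270),(265,38),(265,478),(110,105),(410,110),(105,415),(425,420)]
P=np.array([plane("top",cr(x,y,5,115,105),.065) for x,y in rt])
for z in(.06,.065,.07):
    for n,pts,k,ox,oy in(("top",rt,5,115,105),("side",[(42,240),(492,225),(260,32),(280,436),(120,90),(420,85),(110,365),(430,370)],4,150,215)):
        P=np.array([plane(n,cr(x,y,k,ox,oy),z) for x,y in pts])[:,:2]
        s=np.linalg.lstsq(np.c_[2*P,np.ones(len(P))],(P**2).sum(1),rcond=None)[0]
        print(z,n,s[:2].round(4),"r",np.sqrt(s[2]+s[:2]@s[:2]).round(4))
```

```text
stick top (array([ 0.51446743, -0.14190302,  0.26390748]), np.float64(0.0017458345260050522))
foot top (array([ 0.51531462, -0.14096212,  0.09636829]), np.float64(0.0022252865664200306))
foot under on z.075 [ 0.51368066 -0.14011337  0.075     ] from top foottop z.1 [ 0.51624946 -0.14021487  0.1       ]
S [ 0.6362 -0.2206  0.075 ]
S [ 0.4177 -0.1932  0.075 ]
S [ 0.4303 -0.0789  0.075 ]
S [ 0.6488 -0.1048  0.075 ]
T [ 0.6531 -0.1101  0.075 ]
T [ 0.6408 -0.225   0.075 ]
T [ 0.4185 -0.198   0.075 ]
T [ 0.432  -0.0809  0.075 ]
heights [(array([ 0.6397, -0.2264,  0.0704]), np.float64(0.0039)), (array([ 0.4178, -0.1993,  0.0699]), np.float64(0.0007)), (array([ 0.4311, -0.0812,  0.0727]), np.float64(0.0016)), (array([ 0.6526, -0.1111,  0.0691]), np.float64(0.0035))]
top [(array([154.7, 134.7]), array([10,  7, 52], dtype=int32)), (array([192.6, 143.1]), array([11, 10, 72], dtype=int32)), (array([156., 142.]), array([3, 3, 9], dtype=int32)), (array([169.4, 161.2]), array([12, 11, 89], dtype=int32)), (array([150.9, 172.3]), array([12, 12, 96], dtype=int32)), (array([184.5, 178.2]), array([10,  
[... 422 characters left out ...]
42762086), array([0.62436657, 0.24751181, 0.01981876])) [0.6278 0.2481 0.02  ]
(np.float64(0.002635575654577433), array([0.60763895, 0.16607852, 0.01622728])) [0.6084 0.1656 0.02  ]
(np.float64(0.000345313222836309), array([0.56928895, 0.21557156, 0.02172962])) [0.5696 0.216  0.02  ]
(np.float64(0.0006465726085842629), array([0.54543517, 0.25565472, 0.02191631])) [0.5459 0.2562 0.02  ]
(np.float64(0.004952055376503029), array([0.52170449, 0.18390652, 0.02088296])) [0.5193 0.1838 0.02  ]
0.06 top [0.5744 0.2113] r 0.0914
0.06 side [0.5743 0.2092] r 0.0896
0.065 top [0.5738 0.2101] r 0.0908
0.065 side [0.5733 0.2118] r 0.0889
0.07 top [0.5732 0.2089] r 0.0903
0.07 side [0.5722 0.2144] r 0.0881
```

```bash
cat >> h.py <<'E'
def shift(tgt,pos=None):
    s=arm.get_state(); R=np.array(s["ee_rot"]); return (R.T@(np.array(tgt)-(s["ee_pos"] if pos is None else pos)))
E
python3 - <<'E'
from h import *
print(shift([.5145,-.1405,.31]).round(4),shift([.218,-.585,.31]).round(4))
E
```

```text
[ 0.433  -0.3132 -0.1008] [-1.000e-04 -3.000e-04 -1.015e-01]
```

Call:
{"op": "carry_out", "data": {
  "commands": "0 0 0 -0.04 0; 0 0 0 -0.08 0; 0 0.06 -0.04 -0.1 0; 0 0.433 -0.313 -0.101 0; 0 0.433 -0.313 -0.101 0; 0 0.433 -0.313 -0.101 0; 0 0.433 -0.313 -0.101 0; 0 0.433 -0.313 -0.101 0; 0 0.433 -0.313 -0.101 0; 0 0.433 -0.313 -0.101 0; 0 0.433 -0.313 -0.101 0; 0 0.433 -0.313 -0.101 0; 0 0.433 -0.313 -0.101 0; 0 0.433 -0.313 -0.101 0; 0 0.433 -0.313 -0.101 0; 0 0.433 -0.313 -0.101 0; 0 0.433 -0.313 -0.101 0; 0 0.433 -0.313 -0.101 0",
  "newtons": 50
}}

```text
time_s: 1.6
ee_pos: [0.5144, -0.1411, 0.31]
ee_rot: [[0.937, 0.35, -0.001], [0.35, -0.937, -0.0], [-0.001, -0.0, -1.0]]
ft_force: [-0.1, 0.5, 0.4]
grip_width: 0.0852
```

Call:
{"op": "carry_out", "data": {
  "commands": "0 0 0 0.03 0; 0 0 0 0.06 0; 0 0 0 0.09 0; 0 0 0 0.109 0; 0 0 0 0.109 0; 0 0 0 0.109 0"
}}

```text
time_s: 2.1
ee_pos: [0.5134, -0.1421, 0.2007]
ee_rot: [[0.938, 0.347, -0.003], [0.347, -0.938, 0.001], [-0.002, -0.002, -1.0]]
ft_force: [0.4, -0.0, 0.4]
grip_width: 0.0852
```

Run:
```python
from h import *
s=arm.capture("side");t=arm.capture("top");o=np.hstack([cv2.resize(s[0:165,205:345],None,fx=3,fy=3),cv2.resize(t[95:260,290:420],None,fx=2.9999,fy=3)])
cv2.imwrite("pics/e.png",cv2.cvtColor(o,cv2.COLOR_RGB2BGR)); print(arm.get_state()["ee_pos"])
```

```text
[ 0.51534672 -0.14241084  0.20341081]
```

View pics/e.png

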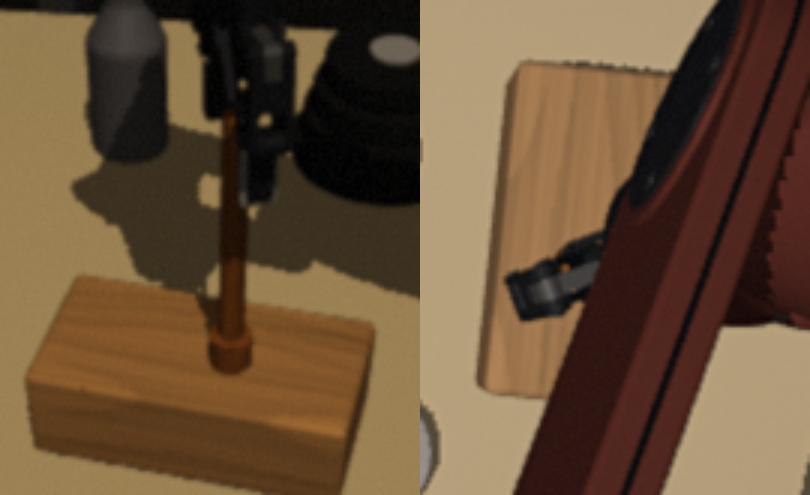

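Call:
{"op": "carry_out", "data": {
  "commands": "0.4 0 0 0 0; 0.6 0 0 0 0; 1 0 0 0 0; 1 0 0 0 0; 1 0 0 0 0; 1 0 0 0 0; 1 0 0 0 0; 1 0 0 0 0; 1 0 0 0 0; 1 0 0 0 0; 1 0 0 0 0; 1 0 0 0 0",
  "newtons": 60
}}

```text
time_s: 3.2
ee_pos: [0.515, -0.1413, 0.2019]
ee_rot: [[0.937, 0.349, 0.001], [0.349, -0.937, -0.0], [0.001, 0.001, -1.0]]
ft_force: [-0.6, -0.6, 3.1]
grip_width: 0.0168
```

Call:
{"op": "carry_out", "data": {
  "commands": "1 0 0 -0.01 0; 1 0 0 -0.02 0; 1 0 0 -0.04 0; 1 0 0 -0.055 0; 1 0 0 -0.055 0; 1 0 0 -0.055 0; 1 0 0 -0.055 0"
}}

```text
time_s: 3.78
ee_pos: [0.5143, -0.1409, 0.2557]
ee_rot: [[0.937, 0.349, -0.001], [0.349, -0.937, 0.001], [-0.001, -0.001, -1.0]]
ft_force: [0.8, -0.9, -1.6]
grip_width: 0.0164
```

Run:
```python
from h import *
s=arm.capture("side");t=arm.capture("top");o=np.hstack([cv2.resize(s[0:165,205:345],None,fx=3,fy=3),cv2.resize(t[95:260,290:420],None,fx=2.9999,fy=3)])
cv2.imwrite("pics/f.png",cv2.cvtColor(o,cv2.COLOR_RGB2BGR)); print(arm.get_state()["ee_pos"])
```

```text
[ 0.51393453 -0.14076653  0.25505342]
```

View pics/f.png

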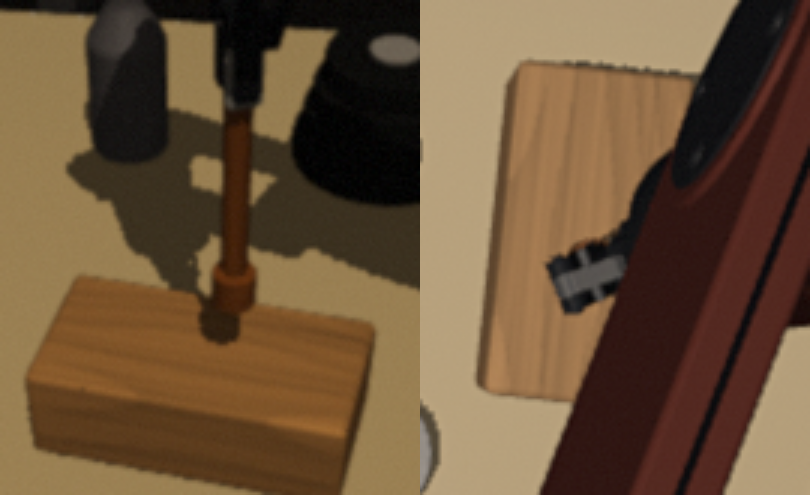

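Run:
```python
import numpy as np
R=np.array([[.937,.349],[.349,-.937]])
c=np.array([.5735,.211]); now=np.array([.5145,-.1413])
P=lambda a:c+.05*np.array([np.cos(np.radians(a)),np.sin(np.radians(a))])
print((R.T@(P(256)-now)).round(4))
a0=256
for k in range(5):
    print(k,a0,"; ".join("1 %.3f %.3f 0 0"%tuple(R.T@(P(a0+9*(i+1))-P(a0))) for i in range(20))); a0+=180
```

```text
[ 0.15   -0.2683]
0 256 1 0.007 0.004 0 0; 1 0.014 0.007 0 0; 1 0.022 0.008 0 0; 1 0.030 0.009 0 0; 1 0.037 0.008 0 0; 1 0.045 0.006 0 0; 1 0.052 0.003 0 0; 1 0.059 -0.002 0 0; 1 0.065 -0.007 0 0; 1 0.070 -0.013 0 0; 1 0.073 -0.020 0 0; 1 0.076 -0.027 0 0; 1 0.078 -0.035 0 0; 1 0.078 -0.043 0 0; 1 0.077 -0.050 0 0; 1 0.075 -0.058 0 0; 1 0.072 -0.065 0 0; 1 0.068 -0.072 0 0; 1 0.063 -0.078 0 0; 1 0.057 -0.082 0 0
1 436 1 -0.007 -0.004 0 0; 1 -0.014 -0.007 0 0; 1 -0.022 -0.008 0 0; 1 -0.030 -0.009 0 0; 1 -0.037 -0.008 0 0; 1 -0.045 -0.006 0 0; 1 -0.052 -0.003 0 0; 1 -0.059 0.002 0 0; 1 -0.065 0.007 0 0; 1 -0.070 0.013 0 0; 1 -0.073 0.020 0 0; 1 -0.076 0.027 0 0; 1 -0.078 0.035 0 0; 1 -0.078 0.043 0 0; 1 -0.077 0.050 0 0; 1 -0.075 0.058 0 0; 1 -0.072 0.065 0 0; 1 -0.068 0.072 0 0; 1 -0.063 0.078 0 0; 1 -0.057 0.082 0 0
2 616 1 0.007 0.004 0 0; 1 0.014 0.007 0 0; 1 0.022 0.008 0 0; 1 0.030 0.009 0 0; 1 0.037 0.008 0 0; 1 0.045 0.006 0 0; 1 0.052 0.003 0 0; 1 0.059 -0.002 0 0; 1 0.065 -0.007 0 0; 1 0.070 -0.013 0 0; 1 0.073 -0.020 0 0; 1 0.076 -0.027 0 0; 1 0.078 -0.035 0 0; 1 0.078 -0.04
[... 235 characters left out ...]
; 1 -0.045 -0.006 0 0; 1 -0.052 -0.003 0 0; 1 -0.059 0.002 0 0; 1 -0.065 0.007 0 0; 1 -0.070 0.013 0 0; 1 -0.073 0.020 0 0; 1 -0.076 0.027 0 0; 1 -0.078 0.035 0 0; 1 -0.078 0.043 0 0; 1 -0.077 0.050 0 0; 1 -0.075 0.058 0 0; 1 -0.072 0.065 0 0; 1 -0.068 0.072 0 0; 1 -0.063 0.078 0 0; 1 -0.057 0.082 0 0
4 976 1 0.007 0.004 0 0; 1 0.014 0.007 0 0; 1 0.022 0.008 0 0; 1 0.030 0.009 0 0; 1 0.037 0.008 0 0; 1 0.045 0.006 0 0; 1 0.052 0.003 0 0; 1 0.059 -0.002 0 0; 1 0.065 -0.007 0 0; 1 0.070 -0.013 0 0; 1 0.073 -0.020 0 0; 1 0.076 -0.027 0 0; 1 0.078 -0.035 0 0; 1 0.078 -0.043 0 0; 1 0.077 -0.050 0 0; 1 0.075 -0.058 0 0; 1 0.072 -0.065 0 0; 1 0.068 -0.072 0 0; 1 0.063 -0.078 0 0; 1 0.057 -0.082 0 0
```

Call:
{"op": "carry_out", "data": {
  "commands": "1 0.15 -0.269 0 0; 1 0.15 -0.269 0 0; 1 0.15 -0.269 0 0; 1 0.15 -0.269 0 0; 1 0.15 -0.269 0 0; 1 0.15 -0.269 0 0; 1 0.15 -0.269 0 0; 1 0.15 -0.269 0 0; 1 0.15 -0.269 0 0; 1 0.15 -0.269 0 0; 1 0.15 -0.269 0 0; 1 0.15 -0.269 0 0; 1 0.15 -0.269 0 0"
}}

```text
time_s: 4.97
ee_pos: [0.5613, 0.162, 0.2564]
ee_rot: [[0.938, 0.348, -0.0], [0.348, -0.938, -0.0], [-0.0, 0.0, -1.0]]
ft_force: [-0.6, 0.1, 0.1]
grip_width: 0.0163
```

Down by 0.119 (0.256 → 0.137), most of the way, then a look.

Call:
{"op": "carry_out", "data": {
  "commands": "1 0 0 0.03 0; 1 0 0 0.05 0; 1 0 0 0.05 0; 1 0 0 0.05 0"
}}

```text
time_s: 5.3
ee_pos: [0.5604, 0.1623, 0.2055]
ee_rot: [[0.937, 0.348, -0.003], [0.348, -0.938, -0.0], [-0.003, -0.001, -1.0]]
ft_force: [0.1, -0.2, -1.1]
grip_width: 0.0168
```

```bash
cat > look.py <<'E'
from h import *
import sys
s=arm.capture("side");t=arm.capture("top");o=np.hstack([cv2.resize(s[150:345,140:300],None,fx=2.5,fy=2.5),cv2.resize(t[60:255,80:240],None,fx=2.5,fy=2.5)])
cv2.imwrite(f"pics/{sys.argv[1]}.png",cv2.cvtColor(o,cv2.COLOR_RGB2BGR)); print(arm.get_state()["ee_pos"],arm.get_state()["ft_force"])
cv2.imwrite(f"pics/{sys.argv[1]}_s.png",cv2.cvtColor(s,cv2.COLOR_RGB2BGR))
cv2.imwrite(f"pics/{sys.argv[1]}_t.png",cv2.cvtColor(t,cv2.COLOR_RGB2BGR))
E
python3 look.py g
```

```text
[0.5622126  0.16291041 0.2081833 ] [ 0.34253732  0.1238144  -0.68525066]
```

View pics/g.png

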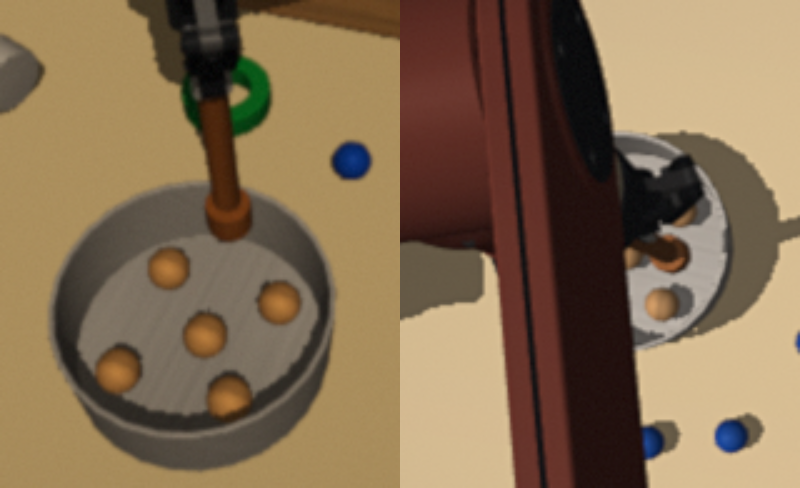

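```bash
python3 - <<'E'
from h import *
for z in (.08,.105,.19):
    X=[.5615,.1628,z]; print(z,((proj("side",X)-[140,150])*2.5).round(0),((proj("top",X)-[80,60])*2.5+[400,0]).round(0))
cr=lambda x,y,ox,oy:((x+.5)/2.5-.5+ox,(y+.5)/2.5-.5+oy)
print(tri(cr(229,208,140,150),cr(272,252,80,60)), "foot-top centre guess")
E
python3 - <<'E'
import cv2
s=cv2.imread("pics/g_s.png")[175:255,200:260];t=cv2.imread("pics/g_t.png")[115:195,160:220]
cv2.imwrite("pics/g2.png",cv2.resize(cv2.hconcat([s,t]),None,fx=6,fy=6,interpolation=0))
E
```

```text
0.08 [224. 222.] [672. 255.]
0.105 [221. 201.] [666. 252.]
0.19 [210. 118.] [642. 239.]
(array([0.56061603, 0.16027376, 0.09410006]), np.float64(0.004409473175621648)) foot-top centre guess
```

View pics/g2.png

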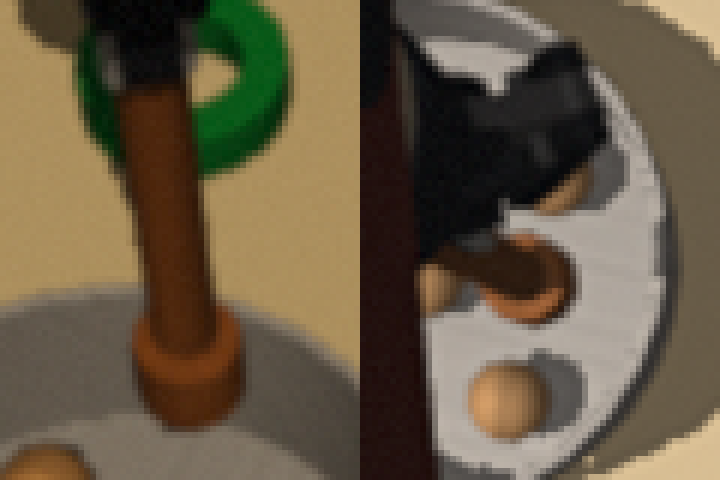

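Call:
{"op": "carry_out", "data": {
  "commands": "1 0 0 0.02 0; 1 0 0 0.04 0; 1 0 0 0.055 0; 1 0 0 0.069 0; 1 0 0 0.069 0; 1 0 0 0.069 0"
}}

```text
time_s: 5.9
ee_pos: [0.5618, 0.1633, 0.1386]
ee_rot: [[0.937, 0.349, 0.001], [0.349, -0.937, 0.0], [0.001, 0.0, -1.0]]
ft_force: [-0.9, 0.6, -1.7]
grip_width: 0.0163
```

```bash
python3 look.py i
```

```text
[0.56274364 0.16348162 0.13976489] [ 1.00312291 -0.59444225 -0.61710429]
```

View pics/i.png

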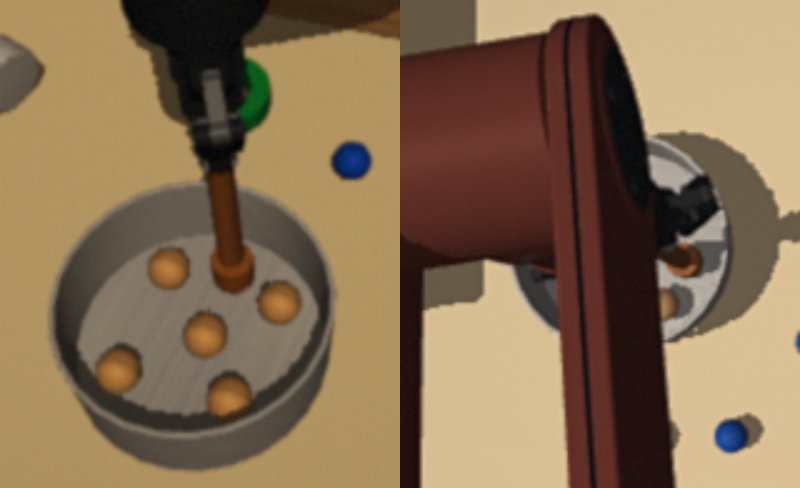

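Call:
{"op": "carry_out", "data": {
  "commands": "1 0.007 0.004 0 0; 1 0.014 0.007 0 0; 1 0.022 0.008 0 0; 1 0.030 0.009 0 0; 1 0.037 0.008 0 0; 1 0.045 0.006 0 0; 1 0.052 0.003 0 0; 1 0.059 -0.002 0 0; 1 0.065 -0.007 0 0; 1 0.070 -0.013 0 0; 1 0.073 -0.020 0 0; 1 0.076 -0.027 0 0; 1 0.078 -0.035 0 0; 1 0.078 -0.043 0 0; 1 0.077 -0.050 0 0; 1 0.075 -0.058 0 0; 1 0.072 -0.065 0 0; 1 0.068 -0.072 0 0; 1 0.063 -0.078 0 0; 1 0.057 -0.082 0 0"
}}

```text
time_s: 7.67
ee_pos: [0.5856, 0.2611, 0.1376]
ee_rot: [[0.937, 0.35, 0.001], [0.35, -0.937, 0.001], [0.001, -0.001, -1.0]]
ft_force: [0.2, -0.8, -1.3]
grip_width: 0.0169
```

```bash
python3 look.py j
```

```text
[0.58520364 0.26099777 0.13778409] [-0.04949882  0.32355076 -0.82544523]
```

View pics/j.png

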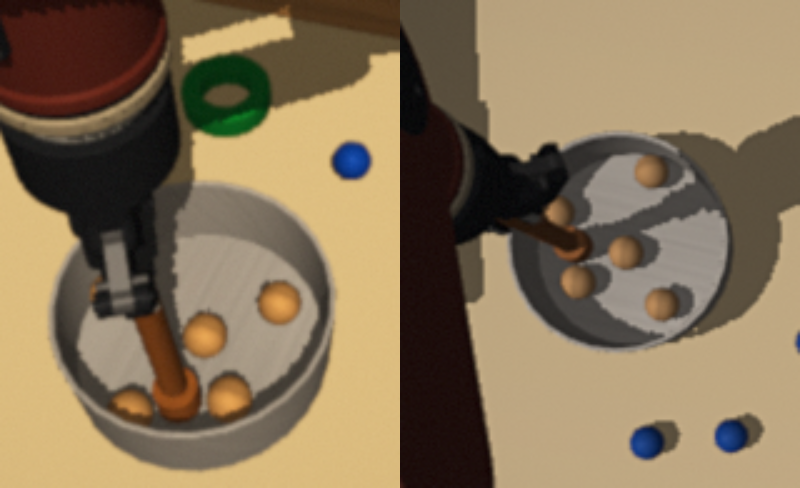

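Call:
{"op": "carry_out", "data": {
  "commands": "1 -0.007 -0.004 0 0; 1 -0.014 -0.007 0 0; 1 -0.022 -0.008 0 0; 1 -0.030 -0.009 0 0; 1 -0.037 -0.008 0 0; 1 -0.045 -0.006 0 0; 1 -0.052 -0.003 0 0; 1 -0.059 0.002 0 0; 1 -0.065 0.007 0 0; 1 -0.070 0.013 0 0; 1 -0.073 0.020 0 0; 1 -0.076 0.027 0 0; 1 -0.078 0.035 0 0; 1 -0.078 0.043 0 0; 1 -0.077 0.050 0 0; 1 -0.075 0.058 0 0; 1 -0.072 0.065 0 0; 1 -0.068 0.072 0 0; 1 -0.063 0.078 0 0; 1 -0.057 0.082 0 0"
}}

```text
time_s: 9.43
ee_pos: [0.5614, 0.1621, 0.1371]
ee_rot: [[0.937, 0.349, -0.002], [0.349, -0.937, -0.001], [-0.002, 0.001, -1.0]]
ft_force: [-0.6, 1.2, -1.7]
grip_width: 0.0167
```

```bash
python3 look.py k
```

```text
[0.56169881 0.16238702 0.13696052] [-0.37671206 -0.01091814 -0.12840284]
```

View pics/k.png

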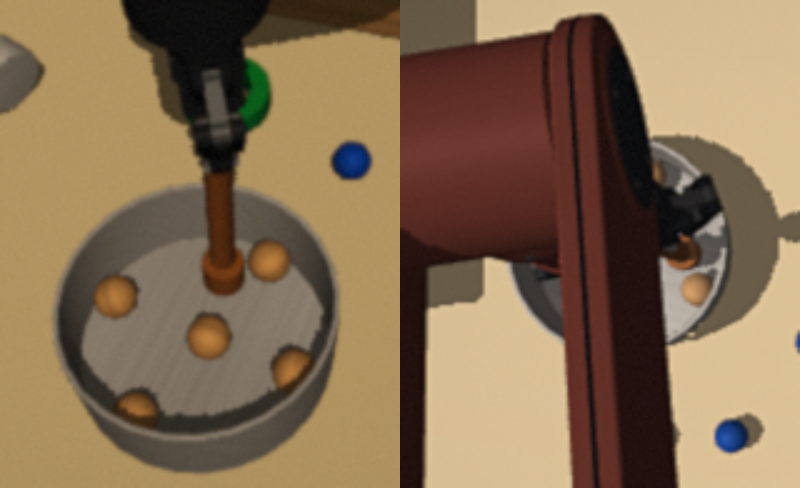

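Call:
{"op": "carry_out", "data": {
  "commands": "1 0.007 0.004 0 0; 1 0.014 0.007 0 0; 1 0.022 0.008 0 0; 1 0.030 0.009 0 0; 1 0.037 0.008 0 0; 1 0.045 0.006 0 0; 1 0.052 0.003 0 0; 1 0.059 -0.002 0 0; 1 0.065 -0.007 0 0; 1 0.070 -0.013 0 0; 1 0.073 -0.020 0 0; 1 0.076 -0.027 0 0; 1 0.078 -0.035 0 0; 1 0.078 -0.043 0 0; 1 0.077 -0.050 0 0; 1 0.075 -0.058 0 0; 1 0.072 -0.065 0 0; 1 0.068 -0.072 0 0; 1 0.063 -0.078 0 0; 1 0.057 -0.082 0 0"
}}

```text
time_s: 11.2
ee_pos: [0.5848, 0.2595, 0.1372]
ee_rot: [[0.937, 0.349, -0.001], [0.349, -0.937, -0.002], [-0.002, 0.001, -1.0]]
ft_force: [-1.9, -3.7, -0.4]
grip_width: 0.0167
```

```bash
python3 look.py l
```

```text
[0.58428333 0.25993566 0.13715617] [-2.67609676 -4.32018088 -0.50533254]
```

View pics/l.png

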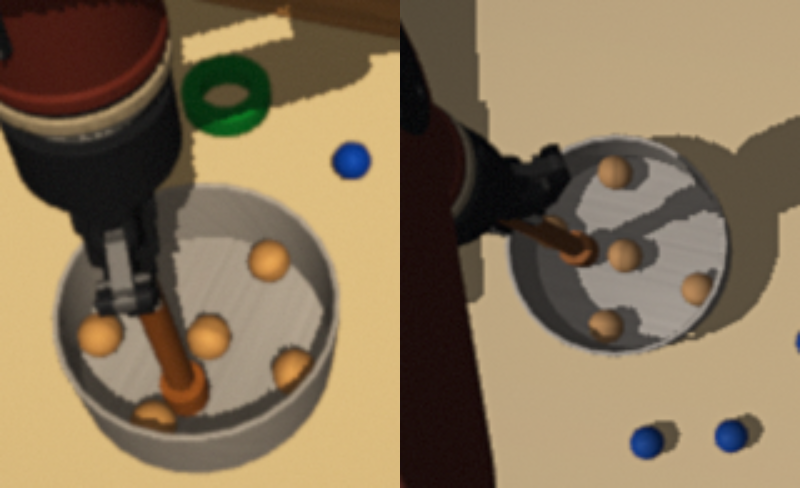

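Call:
{"op": "carry_out", "data": {
  "commands": "1 -0.007 -0.004 0 0; 1 -0.014 -0.007 0 0; 1 -0.022 -0.008 0 0; 1 -0.030 -0.009 0 0; 1 -0.037 -0.008 0 0; 1 -0.045 -0.006 0 0; 1 -0.052 -0.003 0 0; 1 -0.059 0.002 0 0; 1 -0.065 0.007 0 0; 1 -0.070 0.013 0 0; 1 -0.073 0.020 0 0; 1 -0.076 0.027 0 0; 1 -0.078 0.035 0 0; 1 -0.078 0.043 0 0; 1 -0.077 0.050 0 0; 1 -0.075 0.058 0 0; 1 -0.072 0.065 0 0; 1 -0.068 0.072 0 0; 1 -0.063 0.078 0 0; 1 -0.057 0.082 0 0"
}}

```text
time_s: 12.97
ee_pos: [0.5624, 0.1632, 0.1377]
ee_rot: [[0.937, 0.349, 0.001], [0.349, -0.937, 0.001], [0.001, -0.0, -1.0]]
ft_force: [1.4, 2.1, -1.3]
grip_width: 0.0164
```

```bash
python3 look.py m
```

```text
[0.56270802 0.16295111 0.13765293] [ 1.29503192  3.24018995 -0.96088648]
```

View pics/m.png

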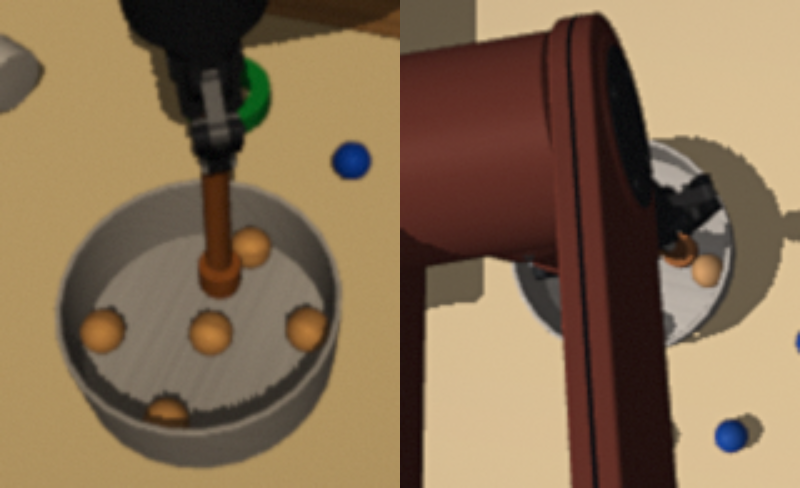

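Call:
{"op": "carry_out", "data": {
  "commands": "1 0.007 0.004 0 0; 1 0.014 0.007 0 0; 1 0.022 0.008 0 0; 1 0.030 0.009 0 0; 1 0.037 0.008 0 0; 1 0.037 0.008 0 0; 1 0.037 0.008 0 0; 1 0.037 0.008 0 0"
}}

```text
time_s: 13.73
ee_pos: [0.5984, 0.1688, 0.1372]
ee_rot: [[0.937, 0.35, -0.001], [0.35, -0.937, -0.0], [-0.001, -0.0, -1.0]]
ft_force: [-0.6, -0.8, -0.7]
grip_width: 0.0166
```

```bash
python3 look.py n
```

```text
[0.5983619  0.16878527 0.13738651] [-0.66841499  0.07153535 -1.02603137]
```

View pics/n.png

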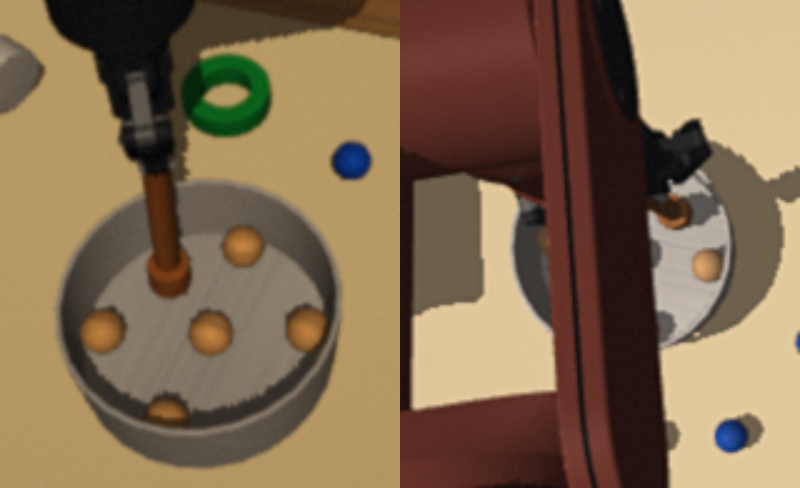

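Call:
{"op": "carry_out", "data": {
  "commands": "1 0 0 -0.03 0; 1 0 0 -0.06 0; 1 0 0 -0.09 0; 1 0 0 -0.119 0; 1 0 0 -0.119 0; 1 -0.187 0.261 -0.119 0; 1 -0.187 0.261 -0.119 0; 1 -0.187 0.261 -0.119 0; 1 -0.187 0.261 -0.119 0; 1 -0.187 0.261 -0.119 0; 1 -0.187 0.261 -0.119 0; 1 -0.187 0.261 -0.119 0; 1 -0.187 0.261 -0.119 0; 1 -0.187 0.261 -0.119 0; 1 -0.187 0.261 -0.119 0; 1 -0.187 0.261 -0.119 0; 1 -0.187 0.261 -0.119 0; 1 -0.187 0.261 -0.119 0"
}}

```text
time_s: 15.33
ee_pos: [0.515, -0.1397, 0.2564]
ee_rot: [[0.936, 0.351, -0.0], [0.351, -0.936, 0.0], [0.0, -0.0, -1.0]]
ft_force: [-0.0, 1.2, -1.0]
grip_width: 0.0167
```

```bash
python3 look.py p
python3 - <<'E'
import cv2
def tile(n): 
    s=cv2.imread(f"pics/{n}_s.png")[20:165,215:345];t=cv2.imread(f"pics/{n}_t.png")[110:255,305:405]
    return cv2.resize(cv2.hconcat([s,t]),None,fx=3.4,fy=3.4,interpolation=0)
cv2.imwrite("pics/p2.png",tile("p"))
from h import *
for z in (.131,.156,.25):
    X=[.5145,-.1413,z]; print(z,((proj("side",X)-[215,20])*3.4).round(0),((proj("top",X)-[305,110])*3.4+[442,0]).round(0))
E
```

```text
[ 0.51500329 -0.13994996  0.25644689] [ 0.7411042   0.3706235  -1.21896638]
0.131 [226. 268.] [580. 246.]
0.156 [227. 233.] [589. 243.]
0.25 [231.  85.] [629. 233.]
```

View pics/p2.png

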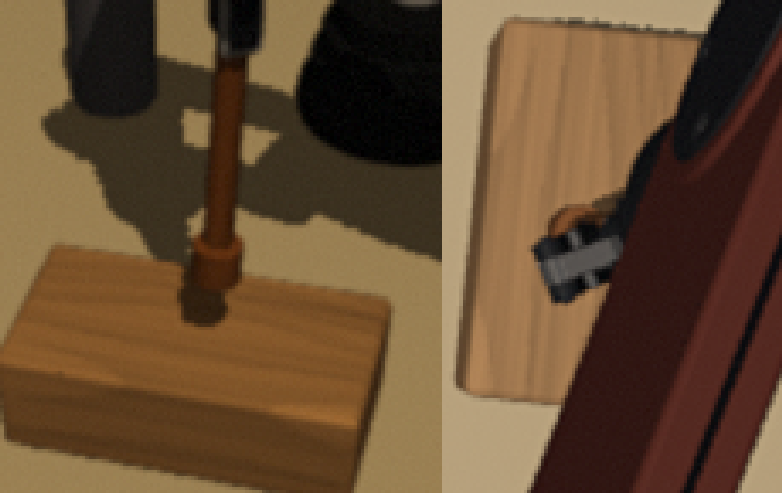

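View pics/p_t.png

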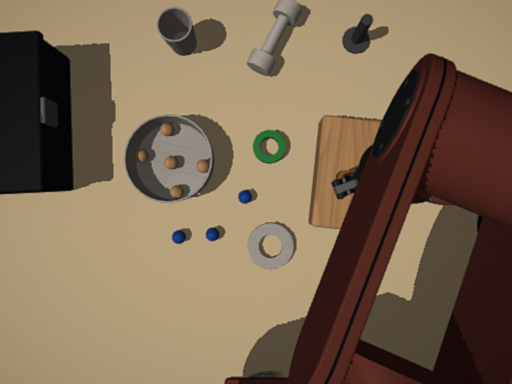

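Call:
{"op": "carry_out", "data": {
  "commands": "1 0 0 0.02 0; 1 0 0 0.035 0; 1 0 0 0.045 0; 1 0 0 0.049 0; 1 0 0 0.051 0; 1 0 0 0.052 0; 1 0 0 0.053 0; 1 0 0 0.053 0"
}}

```text
time_s: 16.1
ee_pos: [0.5151, -0.1413, 0.2042]
ee_rot: [[0.937, 0.349, 0.001], [0.349, -0.937, -0.0], [0.001, 0.001, -1.0]]
ft_force: [0.2, 0.1, -0.8]
grip_width: 0.0165
```

Call:
{"op": "carry_out", "data": {
  "commands": "1 0 0 0.001 0; 1 0 0 0.001 0; 1 0 0 0.001 0"
}}

```text
time_s: 16.35
ee_pos: [0.5148, -0.1412, 0.2028]
ee_rot: [[0.937, 0.349, 0.0], [0.349, -0.937, -0.0], [0.0, 0.0, -1.0]]
ft_force: [-0.3, -0.4, -2.2]
grip_width: 0.0163
```

Call:
{"op": "carry_out", "data": {
  "commands": "1 0 0 0.001 0; 1 0 0 0.001 0; 1 0 0 0.001 0"
}}

```text
time_s: 16.6
ee_pos: [0.5152, -0.1413, 0.2026]
ee_rot: [[0.937, 0.349, 0.001], [0.349, -0.937, -0.001], [0.001, 0.001, -1.0]]
ft_force: [-0.6, 1.5, 5.2]
grip_width: 0.0165
```

Call:
{"op": "carry_out", "data": {
  "commands": "1 0 0 0.0005 0; 1 0 0 0.0005 0; 1 0 0 0.0005 0"
}}

```text
time_s: 16.85
ee_pos: [0.5154, -0.1413, 0.2025]
ee_rot: [[0.937, 0.349, 0.002], [0.349, -0.937, -0.001], [0.002, 0.001, -1.0]]
ft_force: [-0.9, 1.5, 7.6]
grip_width: 0.0167
```

```bash
python3 look.py q
python3 - <<'E'
import cv2
def tile(n): 
    s=cv2.imread(f"pics/{n}_s.png")[20:165,215:345];t=cv2.imread(f"pics/{n}_t.png")[110:255,305:405]
    return cv2.resize(cv2.hconcat([s,t]),None,fx=3.4,fy=3.4,interpolation=0)
cv2.imwrite("pics/q2.png",tile("q"))
from h import *
for z in (.075,.1,.2):
    X=[.515,-.1413,z]; print(z,((proj("side",X)-[215,20])*3.4).round(0))
E
```

```text
[ 0.51541363 -0.14130619  0.2025034 ] [-0.28535977  0.74484245  7.37024237]
0.075 [224. 341.]
0.1 [225. 309.]
0.2 [228. 167.]
```

View pics/q2.png

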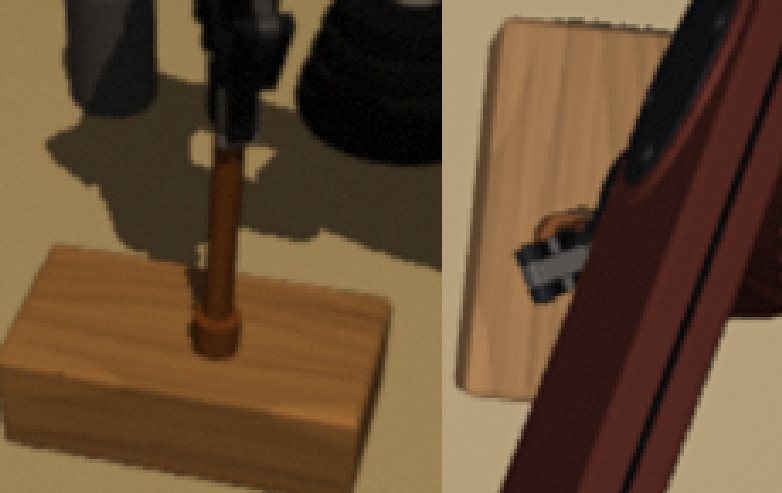

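Call:
{"op": "carry_out", "data": {
  "commands": "1 0 0 -0.001 0; 1 0 0 -0.001 0; 0.7 0 0 -0.001 0; 0.7 0 0 -0.001 0; 0.6 0 0 -0.001 0; 0.5 0 0 -0.001 0; 0.3 0 0 -0.001 0; 0 0 0 -0.001 0; 0 0 0 -0.001 0; 0 0 0 -0.001 0; 0 0 0 -0.001 0; 0 0 0 -0.001 0; 0 0 0 -0.001 0; 0 0 0 -0.001 0",
  "newtons": 20
}}

```text
time_s: 18.12
ee_pos: [0.5147, -0.1411, 0.202]
ee_rot: [[0.937, 0.349, 0.0], [0.349, -0.937, -0.0], [0.0, 0.0, -1.0]]
ft_force: [0.3, 0.2, -0.6]
grip_width: 0.0854
```

```bash
python3 look.py r
python3 - <<'E'
import cv2
def tile(n): 
    s=cv2.imread(f"pics/{n}_s.png")[20:165,215:345];t=cv2.imread(f"pics/{n}_t.png")[110:255,305:405]
    return cv2.resize(cv2.hconcat([s,t]),None,fx=3.4,fy=3.4,interpolation=0)
cv2.imwrite("pics/r2.png",tile("r"))
E
```

```text
[ 0.51470679 -0.14112641  0.20202353] [-1.06834395 -0.11409505 -0.16635338]
```

View pics/r2.png

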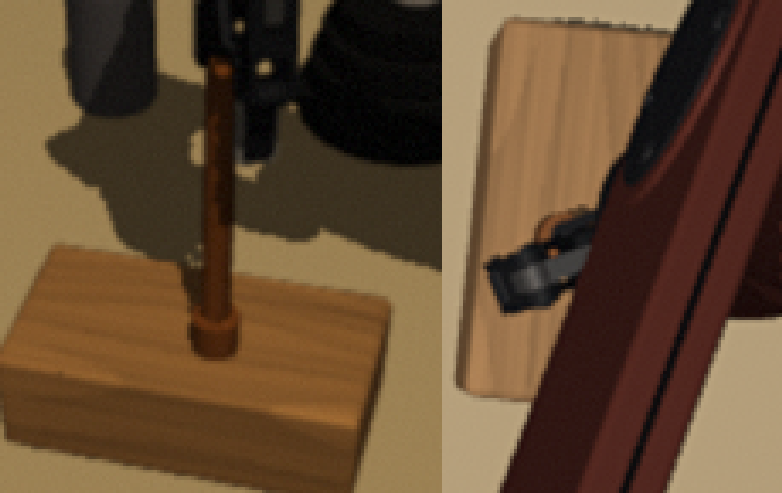

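Stick stands upright between open fingers. Straight up, then away.

Call:
{"op": "carry_out", "data": {
  "commands": "0 0 0 -0.02 0; 0 0 0 -0.05 0; 0 0 0 -0.08 0; 0 0 0 -0.11 0; 0 0 0 -0.13 0; 0 0 0 -0.13 0; 0 -0.19 0.14 -0.13 0; 0 -0.19 0.14 -0.13 0; 0 -0.19 0.14 -0.13 0; 0 -0.19 0.14 -0.13 0; 0 -0.19 0.14 -0.13 0; 0 -0.19 0.14 -0.13 0; 0 -0.19 0.14 -0.13 0; 0 -0.19 0.14 -0.13 0; 0 -0.19 0.14 -0.13 0; 0 -0.19 0.14 -0.13 0"
}}

```text
time_s: 19.55
ee_pos: [0.3861, -0.3377, 0.3317]
ee_rot: [[0.937, 0.35, -0.0], [0.35, -0.937, 0.001], [0.0, -0.001, -1.0]]
ft_force: [-0.3, -0.1, 0.1]
grip_width: 0.0853
```

```bash
python3 look.py v
python3 - <<'E'
import cv2
def tile(n): 
    s=cv2.imread(f"pics/{n}_s.png")[20:165,215:345];t=cv2.imread(f"pics/{n}_t.png")[110:255,305:405]
    return cv2.resize(cv2.hconcat([s,t]),None,fx=3.4,fy=3.4,interpolation=0)
cv2.imwrite("pics/v2.png",tile("v"))
E
```

```text
[ 0.3863192  -0.33760921  0.33190721] [0.4451493  0.69913982 0.31186578]
```

View pics/v2.png

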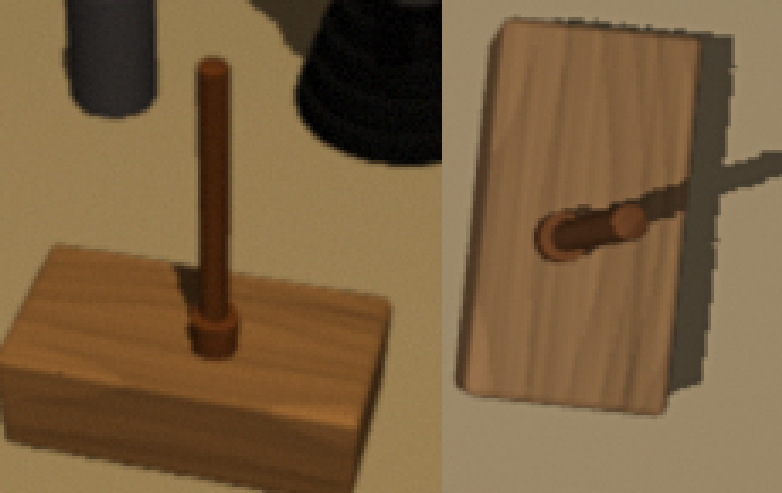

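View pics/v.png

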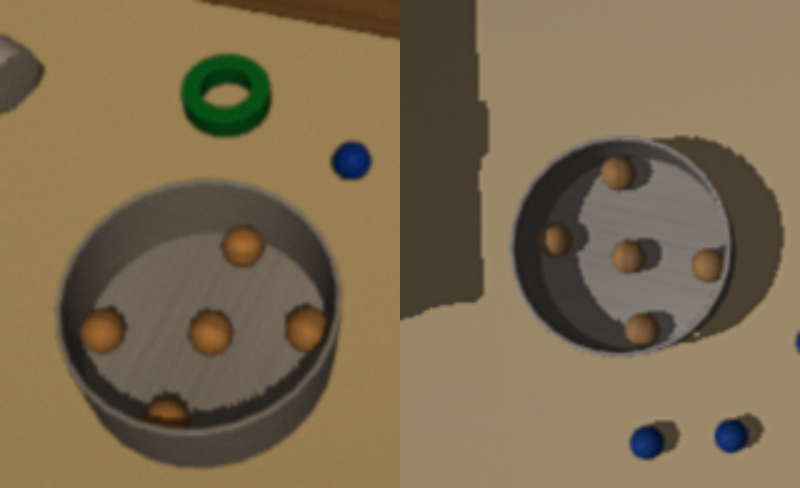

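Run:
```python
from h import *
T0=np.array([plane("top",p,.02)[:2] for p in ((115+201/5,105+163/5),(115+384/5,105+196/5),(169.4,161.2),(150.9,172.3),(115+348/5,105+384/5))])
P=[plane("top",((x-400)/2.5+80,y/2.5+60),.02)[:2] for x,y in((618,173),(555,240),(627,256),(706,265),(641,330))]
c=plane("top",((621-400)/2.5+80,246/2.5+60),.065)[:2]
print("bowl c",c.round(4))
for p in P: print(p.round(3),(np.linalg.norm(T0-p,axis=1)*1e3).round(0),round(np.linalg.norm(p-c)*1e3))
print(arm.close_job())
```

```text
bowl c [0.5707 0.2075]
[0.639 0.221] [ 32.  63.  70. 100. 121.] 70
[0.582 0.276] [ 49. 111.  61.  41. 109.] 69
[0.567 0.213] [64. 60.  4. 48. 52.] 7
[0.558 0.144] [120.  53.  73. 113.  51.] 64
[0.503 0.201] [127. 109.  69.  70.  28.] 68
the job is handed in; nothing more can be done
None
```

I stirred the bowl with the massage stick for two full anticlockwise turns plus about 45° more. I then stood the stick back on the yoga block, let go, backed the arm away and handed the job in at about 20 s. The hand-in gave no verdict.

**Stir:** The grasp point circled about 50 mm from the bowl's centre. The stick's foot stayed about 6 mm above the bowl's floor. I chose a slightly wider circle than exactly midway so the balls would be less likely to jam against the wall.

**Last camera checks:**
- **Balls:** All five are in the bowl. Four of them lie at least 28 mm from every starting ball position. The centre ball moved only about 4 mm.
- **Bowl:** It is standing and has drifted about 4 mm.
- **Stick:** It stands upright on the block, with the gripper open and clear of everything.

**What did not go perfectly:** During the stir the stick turned by about 3° in the grip. As a result it stands a few millimetres from its first spot. It righted itself when released. One ball also wedged briefly between the foot and the wall, with about 5 N on the wrist, and then slipped past.

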